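# Fish the spatula out of the covered drip tray and drain it over the pot

### The job

The long jar spatula has slipped under the cover of the steel drip tray and is longer than the opening. Tilt it and draw it out through the opening, handle end first, without forcing it against the tray, then finish while still holding it in the gripper, slanting with the blade end downwards and the tip of the blade a little above the middle of the deep steel pot's mouth, touching neither pot nor tray. Leave the pot and everything else standing where it is.

Things in the scene. Friction and masses are not known exactly. Their poses are not given: they have to be found in the camera images.
- tray: Fixed closed stainless drip tray, 168 x 363 x 64 mm high, one rectangular opening in its top. Origin: centre of its underside, on the worktop; y along its length, z up. Floor and walls 4 mm thick, inside 160 (x) by 355 mm (y). Cover: underside 60, top 64 mm above the worktop; it hides 40 mm of the inside at the +y end and 125 mm at the -y end (plate with rows of dark drain dots).
- opening (a point): Centre of the tray's opening, level with the cover's top, 42.5 mm from the tray's origin along its y; axes as the tray's. The opening is 140 mm wide (x) and 190 mm long (y): +-70 and +-95 mm from here.
- spatula: Loose straight spatula, 280 mm long, 0.08 to 0.16 kg, flat on the tray's floor along the tray, blade to the tray's -y end, both ends under the cover. Origin: middle of its length, underside; x to the handle end (+140 mm), z up. Black handle 18 mm wide, 18 high, x -50 to +140; grey blade 50 wide, 8 thick, x -140 to -52, undersides flush. Balances near its middle; pinch the handle there.
- blade_tip (a point): Point on the spatula 5 mm from the blade's end, at x = -135 mm, mid thickness (4 mm above its underside); axes as the spatula's. A black rib on the blade stands 13.5 mm above the underside over x = -77 to -47 mm.
- handle_end (a point): Point on the spatula 5 mm from the handle's end, at x = +135 mm, 9 mm above its underside; axes as the spatula's. At the start the handle's end lies 10 to 30 mm under the cover beyond the opening's +y edge; the spatula can be moved 45 mm or more towards the tray's -y end to free it.
- steel_pot: Deep round open stainless pot, 143 mm across the rim, 150 mm high, loose, standing on the worktop to the robot's right of the tray. Origin: centre of its underside, z up.
- smoothie_cup: Full pink drink cup, 100 mm across, 152 mm high, a bystander standing to the right of the pot and farther back. Origin: centre of its underside.
- jigger: Double-cone steel measure, 46 mm across, 78 mm high, a bystander behind the tray. Origin: centre of its underside.
- tub_berries: Small clear square tub with dark pink contents, 69 x 69 x 75 mm, a bystander at the front right. Origin: centre of its underside.
Things that resemble listed ones, but are neither listed nor needed, are in the scene too. Leave any orange or purple look-alike of the steel_pot alone.

How it is judged:
By the outcome, as a careful person would: the job done as asked, in the order asked, and still so for the second after the job is handed in, while the arm keeps its last pose, push and grip.
It also fails if it takes over 48 s, if anything falls off the work surface, if the arm or the gripper's body presses on something with over 40 N, if the wrist force passes 120 N, or if a joint passes its speed limit or range.

### The arm

A 6-joint arm with a two-finger parallel gripper is mounted at the origin on a cart in front of the work surface, level with it; the furniture and walls round the work are solid. World frame = base frame: x ahead of the robot, y to its left, z up, the work surface at z = 0. Lengths are in m, angles in rad, forces in N, time in s.
With the tool pointing down it reaches from about 0.325 to 0.85 m from the base axis. Payload 4.4 kg.
Tool frame: the origin (TCP) lies between the finger pads; the fingertips stand 8 mm ahead of it and the grasp point (between the pads) lies 11 mm behind it; z points along the fingers, y is the line along which they close (so a half turn about z gives the same grasp; the last joint's range is limited). The gripper opens to 94 mm and grips with 3 to 60 N. Pads are 16 mm wide; open, the fingers measure 119 mm over their backs; the gripper's body (75 mm by 177 mm) begins 78 mm behind the grasp point.
Start: joints at [1.03, 0.207, 1.542, -0, 1.393, -0.15], TCP at [0.219, 0.532, 0.213] pointing down, gripper open.
Joint ranges: [-2.73, 2.73], [-0.86, 2.22], [0.23, 2.46], [-1.11, 4.25], [0.08, 2.63], [-2.82, 2.82]. Speed limits (rad/s): [2.79, 2.79, 3.14, 3.14, 3.14, 3.14].

### API

Orientations are given as a rotation vector (axis times angle).
In Python, from workcell import arm gives the robot as it stands. The module is installed in compiled form; this text tells all that it offers.
- The arm moves only by the tool carry_out, never from a script. Its argument "targets" is a list of rows, each an object with "offset": the shift along the tool's x, y, z in cm, a list of three; "twist": the turn, a rotation vector about the tool's x, y, z in degrees, a list of three; "jaw": the opening, from -1 (shut) to 1 (fully open). In form: [{"offset": [x, y, z], "twist": [rx, ry, rz], "jaw": jaw}, ...]. A call has 1 to 12 rows; each row is the pose to reach, as a shift and turn from the pose commanded when the call began, along the tool's axes at that moment; what a row does not reach only later rows make up. A row lasts 1/12 s, in which the tool goes at most 41.7 mm and 7.16 degrees, less where a joint would pass 70% of its speed; a pose out of reach is approached as far as the arm can. A call with a gripper value outside its range is refused whole. The fingers move at their own pace and stop on an object; the grip force is fixed at half the most. Time passes only in rows, so rows that repeat a pose let the fingers close. It gives the time, the measured TCP pose, the force, the opening and the grip force at its end, in the units of the state.
- arm.state(): the state, without advancing time (a new reading comes with each control period).
- arm.snapshot(name): name is "side" or "top"; returns a dict with "image" (480x640x3 uint8, red, green, blue), "intrinsics" (3x3 intrinsics, pixels), "eye" and "rotation" of the camera in the world. Camera axes: x right, y down, z forward; pixel columns grow to the right and rows downward; lengths in m; the calibration is good to about 2 mm. A picture is of the moment at which its call begins. There is no depth.
- arm.job_done(): hands the job in; it is judged then, once.
Trained networks look in the newest picture that a camera, given by its name, has taken for a name from the list of things; names that differ only in an ending like _2 or _b are one class to them, and where a whole thing is asked for, a point or a joint stands for the part that bears it (a point fixed in the world has none). Each returns a list of dicts, best first, with "p" (0 to 1); they miss things now and then, are a little off and sometimes report something else, mostly with a low value. They report only what shows in the picture. A call takes as long as a camera call. They do not tell look-alikes from the thing itself.
- arm.spot_in(camera, name): "location" ([x, y, z] in m, in world coordinates, good to about 4 mm: the middle of the surface that is visible of it).
- arm.cut_out(camera, name): "mask" (480x640 bool, what is visible of it).
- arm.tip_of(camera, name): "location" ([x, y, z] in m, in world coordinates, good to about 4 mm: a listed point, or the origin of a listed thing).
The state is a dict: "time_s": time; "joint_pos": joint angles; "qd": joint speeds; "effort": joint torques, N m; "position": TCP position; "tcp_rot": TCP orientation; "contact_force": force on the tool from outside, world axes, zero at the start; "torque": the same for the moment, N m; "width": finger opening in m; "finger_force": force on a finger pad.
Only numpy, scipy, OpenCV 4.12 (cv2) and the standard library are available. Lean on these libraries where they do the work, as an engineer would, in place of code of your own. Each camera call takes 0.05 s, during which the arm holds its last target. There are 200 camera calls.

## Working session

There is one attempt and no reset: what is moved stays moved. The work goes in short steps, Python scripts to look and compute and a tool call to move; the robot and the scene stay as the last step left them, time stands still between calls to the robot, and variables do not carry over. Pictures are saved under pics/ and viewed, at most 10 in all, crops included, and the job is handed in when it is done.

Besides the shell and the picture viewer there is one more tool, called after "Emit:" by a JSON object that holds its "op" and its "data", one argument or row to a line. carry_out: Moves the arm, as the interface text tells. Its arguments: {"type":"object","properties":{"targets":{"type":"array"}},"required":["targets"]}

```bash
mkdir -p pics; python3 - <<'E'
from workcell import arm
import cv2,numpy as np
for c in("top","side"):
    s=arm.snapshot(c); cv2.imwrite(f"pics/{c}0.png",s["image"][:,:,::-1])
    print(c,s["eye"],np.round(s["rotation"],3).tolist(),s["intrinsics"][0][0])
    for n in("tray","opening","spatula","blade_tip","handle_end","steel_pot"):
        print(n,[(round(d["p"],2),np.round(d["location"],3).tolist()) for d in arm.tip_of(c,n)][:4],[(round(d["p"],2),np.round(d["location"],3).tolist()) for d in arm.spot_in(c,n)][:4])
st=arm.state();print(st["time_s"],st["position"],st["tcp_rot"],st["width"])
E
```

```text
top [ 0.24481688 -0.16813252  2.00238712] [-2.131, 2.158, -0.165] 571.3276287306674
tray [(0.74, [0.439, 0.194, -0.001])] [(0.87, [0.441, 0.195, 0.066])]
opening [(0.91, [0.451, 0.234, 0.064])] [(0.87, [0.438, 0.195, 0.065]), (0.27, [0.446, 0.245, 0.024])]
spatula [(0.74, [0.339, -0.486, 0.0]), (0.69, [0.435, 0.206, 0.007])] [(0.75, [0.446, 0.246, 0.024])]
blade_tip [] [(0.74, [0.444, 0.246, 0.021])]
handle_end [(0.86, [0.478, 0.331, 0.013])] [(0.7, [0.448, 0.244, 0.022])]
steel_pot [(0.76, [0.52, -0.323, -0.002]), (0.73, [0.372, -0.129, -0.001]), (0.66, [0.441, -0.71, 0.002])] [(0.77, [0.531, -0.331, 0.001]), (0.62, [0.382, -0.123, 0.003]), (0.6, [0.443, -0.728, 0.04])]
side [0.79726785 0.468451   1.35563096] [-0.61, -2.903, 0.726] 492.43730918332557
tray [(0.88, [0.436, 0.199, -0.005])] [(0.56, [0.443, 0.209, 0.062])]
opening [(0.75, [0.454, 0.235, 0.059])] [(0.74, [0.438, 0.205, 0.061])]
spatula [(0.59, [0.429, 0.207, 0.005])] [(0.69, [0.437, 0.212, 0.021])]
blade_tip [] [(0.61, [0.436, 0.216, 0.021])]
handle_end [(0.69, [0.477, 0.334, 0.011])] [(0.97, [0.433, 0.214, 0.021])]
steel_pot [(0.75, [0.375, -0.128, -0.002]), (0.71, [0.442, -0.709, -0.004]), (0.67, [0.515, -0.325, -0.004])] [(0.79, [0.514, -0.351, 0.08]), (0.68, [0.428, -0.752, 0.108]), (0.55, [0.363, -0.148, 0.075])]
1.3 [0.21905484 0.53165194 0.21344519] [-6.10024863e-01 -3.08175964e+00 -2.73820535e-05] 0.09399129283730363
```

View pics/top0.png

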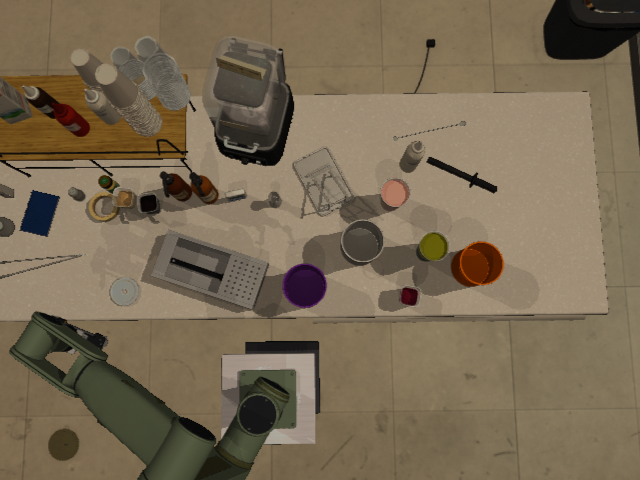

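View pics/side0.png

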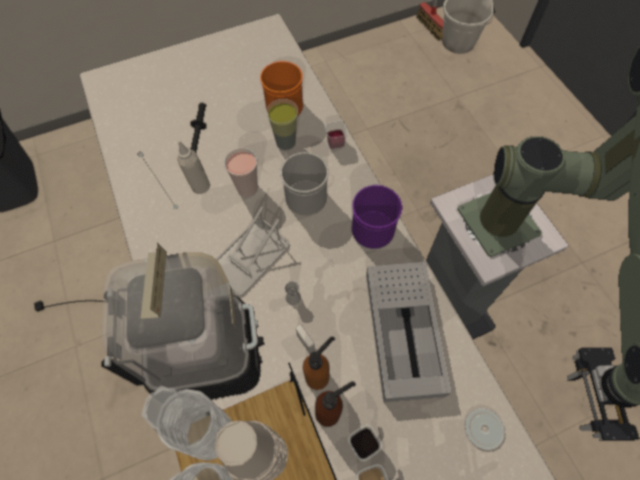

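```bash
cat > h.py <<'E'
from workcell import arm
import cv2,numpy as np
from scipy.spatial.transform import Rotation as R
def cam(s):
    r=np.asarray(s["rotation"]); return np.asarray(s["intrinsics"]),np.asarray(s["eye"]),(r if r.shape==(3,3) else R.from_rotvec(r).as_matrix())
def proj(s,P):
    K,e,M=cam(s); q=(np.atleast_2d(P)-e)@M@K.T; return q[:,:2]/q[:,2:]
def back(s,uv,z):
    K,e,M=cam(s); uv=np.atleast_2d(uv); d=np.c_[uv,np.ones(len(uv))]@np.linalg.inv(K).T@M.T
    return e+d*((z-e[2])/d[:,2])[:,None]
E
python3 - <<'E'
from h import *
out=[]
for c,(u0,v0,w,h) in (("top",(140,215,150,110)),("side",(350,250,110,160))):
    s=arm.snapshot(c)
    m=[d for d in arm.cut_out(c,"tray")]
    o=m[0]["mask"].astype(np.uint8)
    box=cv2.minAreaRect(np.argwhere(o)[:,::-1].astype(np.float32)); print(c,m[0]["p"],box)
    m=arm.cut_out(c,"spatula")
    for d in m[:2]:
        p=np.argwhere(d["mask"])[:,::-1].astype(np.float32)
        l=cv2.fitLine(p,cv2.DIST_L2,0,.01,.01).ravel();t=(p-l[2:])@l[:2]
        e=np.array([l[2:]+l[:2]*t.min(),l[2:]+l[:2]*t.max()]);print(d["p"],len(p),e,back(s,e,0.022))
    cv2.imwrite(f"pics/{c}crop.png",cv2.resize(s["image"][v0:v0+h,u0:u0+w,::-1],None,fx=(5 if c=="top" else 3.7),fy=(5 if c=="top" else 3.7),interpolation=cv2.INTER_CUBIC))
    if c=="top": cv2.imwrite("pics/potcrop.png",cv2.resize(s["image"][200:320,270:520,::-1],None,fx=3,fy=3,interpolation=cv2.INTER_CUBIC))
E
```

```text
top 0.72 ((209.836181640625, 268.94403076171875), (108.18392944335938, 50.687416076660156), 18.853158950805664)
0.59 298 [[169.85767 259.4158 ]
 [221.94339 277.2438 ]] [[0.47762324 0.33753871 0.022     ]
 [0.41309789 0.1553397  0.022     ]]
side 0.71 ((407.77001953125, 330.8900146484375), (139.7242889404297, 69.15503692626953), 81.8698959350586)
0.73 636 [[403.83243 305.6889 ]
 [415.96936 377.175  ]] [[0.40782147 0.13312452 0.022     ]
 [0.47196475 0.32064476 0.022     ]]
```

View pics/topcrop.png

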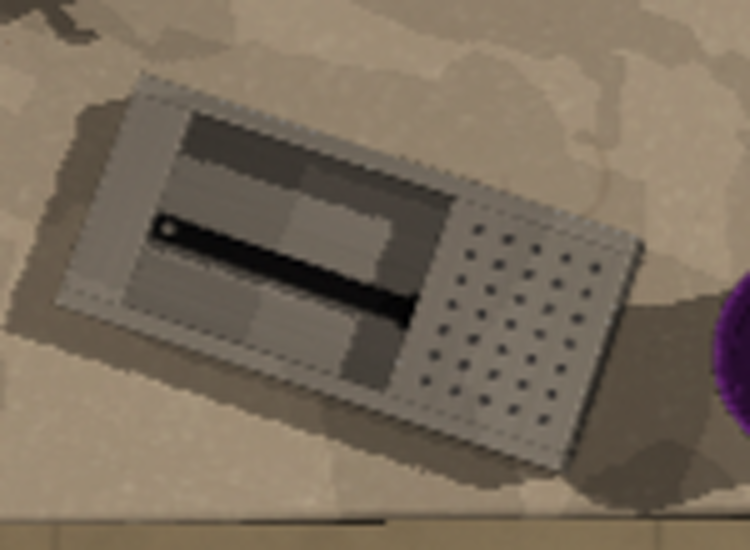

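View pics/sidecrop.png

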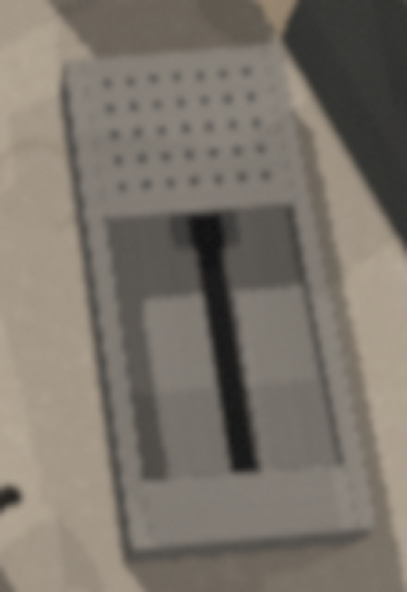

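View pics/potcrop.png

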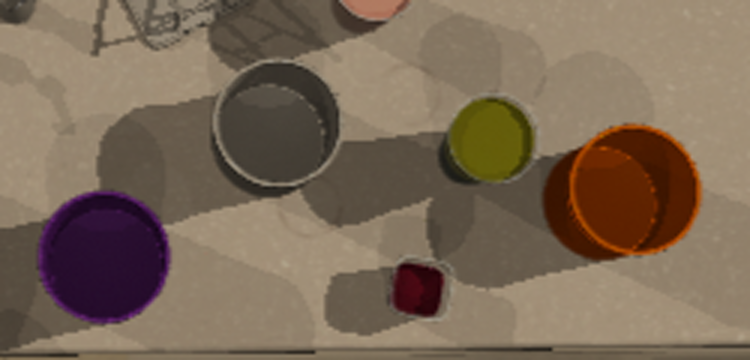

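```bash
python3 - <<'E'
from h import *
t=arm.snapshot("top");s=arm.snapshot("side")
f=lambda a,o,k:np.array(a)/k+o
for c,im in((f([(143,73),(640,243),(563,468),(60,302)],(140,215),5),t),(f([(65,62),(282,42),(370,530),(128,550)],(350,250),3.7),s)):
    P=back(im,c,0.064)[:,:2];print(P.round(3).tolist(),P.mean(0).round(4),[round(float(np.linalg.norm(P[i]-P[(i+1)%4])),3) for i in range(4)])
    for i in range(4):
        d=P[(i+1)%4]-P[i];print(np.degrees(np.arctan2(d[1],d[0])).round(1),end=' ')
    print()
# opening corners
print(back(t,f([(188,112),(458,198),(388,388),(122,303)],(140,215),5),.064).round(3).tolist())
print(back(s,f([(105,218),(292,205),(343,466),(142,478)],(350,250),3.7),.064).round(3).tolist())
# spatula handle centre line
for im,c in((t,f([(155,227),(400,308)],(140,215),5)),(s,f([(243,470),(207,250)],(350,250),3.7))):
    P=back(im,c,.022);d=(P[0]-P[1])[:2];print(P.round(4).tolist(),np.degrees(np.arctan2(d[1],d[0])))
print("pots",[back(t,p,.15).round(3).tolist() for p in((362,241.5),(304.8,285.5))])
for n in("smoothie_cup","jigger","tub_berries"):
    print(n,[np.round(d["location"],3).tolist() for d in arm.tip_of("top",n)][:3])
for n,p in(("grey",(.52,-.323)),("purple",(.372,-.129))):
    for im in(t,s):
        a=np.linspace(0,6.28,8,endpoint=False);q=proj(im,np.c_[p[0]+.0715*np.cos(a),p[1]+.0715*np.sin(a),0*a+.15]);print(n,q.min(0).round(1),q.max(0).round(1),q.mean(0).round(1))
E
```

```text
[[0.576, 0.334], [0.454, -0.008], [0.302, 0.044], [0.419, 0.386]] [0.4378 0.189 ] [0.363, 0.16, 0.361, 0.166]
-109.6 161.1 71.2 -18.4 
[[0.46, -0.001], [0.299, 0.052], [0.423, 0.394], [0.58, 0.34]] [0.4402 0.1964] [0.169, 0.364, 0.166, 0.361]
161.9 70.0 -19.2 -109.4 
[[0.548, 0.302, 0.064], [0.487, 0.116, 0.064], [0.358, 0.163, 0.064], [0.418, 0.344, 0.064]]
[[0.488, 0.124, 0.064], [0.357, 0.171, 0.064], [0.418, 0.35, 0.064], [0.549, 0.301, 0.064]]
[[0.4741, 0.3335, 0.022], [0.4154, 0.1621, 0.022]] 71.09090526157019
[[0.4725, 0.32, 0.022], [0.4189, 0.1662, 0.022]] 70.77356699716108
pots [[[0.514, -0.323, 0.15]], [[0.372, -0.134, 0.15]]]
smoothie_cup [[0.679, -0.433, 0.001]]
jigger [[0.68, -0.026, -0.0]]
tub_berries [[0.339, -0.485, -0.001]]
grey [340.2 218.1] [383.8 261.3] [362.  239.7]
grey [280.8 152.9] [325.8 190.2] [303.3 171.4]
purple [281.1 263.6] [325.3 307.8] [303.2 285.6]
purple [353.9 185.5] [401.7 225.9] [377.6 205.5]
```

Three pots in view: purple (305,285), grey steel (362,241) and orange (477,263). The grey one is the steel pot, because the other two are the coloured look-alikes I was told to leave. The tray origin is about (0.439, 0.194) with its y axis at about 70.7°. The spatula handle line is about 11 mm to the tray's -x side, so I'll grasp at about (0.439, 0.228).

Emit:
{"op": "carry_out", "data": {
  "targets": [
    {"offset": [-31.9, -19.7, 5], "twist": [0, 0, 86.7], "jaw": 0},
    {"offset": [-31.9, -19.7, 5], "twist": [0, 0, 86.7], "jaw": 0},
    {"offset": [-31.9, -19.7, 5], "twist": [0, 0, 86.7], "jaw": 0},
    {"offset": [-31.9, -19.7, 5], "twist": [0, 0, 86.7], "jaw": 0},
    {"offset": [-31.9, -19.7, 5], "twist": [0, 0, 86.7], "jaw": 0},
    {"offset": [-31.9, -19.7, 5], "twist": [0, 0, 86.7], "jaw": 0},
    {"offset": [-31.9, -19.7, 5], "twist": [0, 0, 86.7], "jaw": 0},
    {"offset": [-31.9, -19.7, 5], "twist": [0, 0, 86.7], "jaw": 0},
    {"offset": [-31.9, -19.7, 5], "twist": [0, 0, 86.7], "jaw": 0},
    {"offset": [-31.9, -19.7, 5], "twist": [0, 0, 86.7], "jaw": 0},
    {"offset": [-31.9, -19.7, 5], "twist": [0, 0, 86.7], "jaw": 0},
    {"offset": [-31.9, -19.7, 5], "twist": [0, 0, 86.7], "jaw": 0}
  ]
}}

```text
time_s: 2.85
position: [0.4396, 0.2268, 0.1633]
tcp_rot: [-2.555, -1.827, 0.0]
contact_force: [0.6, -0.1, 0.3]
width: 0.0466
finger_force: 0.0
```

Emit:
{"op": "carry_out", "data": {
  "targets": [
    {"offset": [0, 0, 4], "twist": [0, 0, 0], "jaw": 0},
    {"offset": [0, 0, 8], "twist": [0, 0, 0], "jaw": 0},
    {"offset": [0, 0, 11], "twist": [0, 0, 0], "jaw": 0},
    {"offset": [0, 0, 11], "twist": [0, 0, 0], "jaw": 0},
    {"offset": [0, 0, 11], "twist": [0, 0, 0], "jaw": 0}
  ]
}}

```text
time_s: 3.27
position: [0.4374, 0.2275, 0.0522]
tcp_rot: [-2.546, -1.838, 0.007]
contact_force: [-0.1, 0.7, 0.1]
width: 0.0469
finger_force: 0.0
```

```bash
python3 - <<'E'
from h import *
s=arm.snapshot("side");t=arm.snapshot("top")
a=cv2.resize(s["image"][250:410,340:460,::-1],None,fx=3.5,fy=3.5,interpolation=cv2.INTER_CUBIC)
b=cv2.resize(t["image"][220:330,150:250,::-1],None,fx=3.5,fy=3.5,interpolation=cv2.INTER_CUBIC)
b=cv2.copyMakeBorder(b,0,a.shape[0]-b.shape[0],0,0,cv2.BORDER_CONSTANT)
cv2.imwrite("pics/near.png",np.hstack([a,b]))
st=arm.state();print(st["position"],st["contact_force"],st["joint_pos"])
E
```

```text
[0.44077207 0.22858522 0.05541804] [-0.27274692 -0.56264092  0.03406814] [3.03923722e-01 2.35513790e-01 1.87086085e+00 2.79492020e-06
 1.03165844e+00 6.23903145e-01]
```

View pics/near.png

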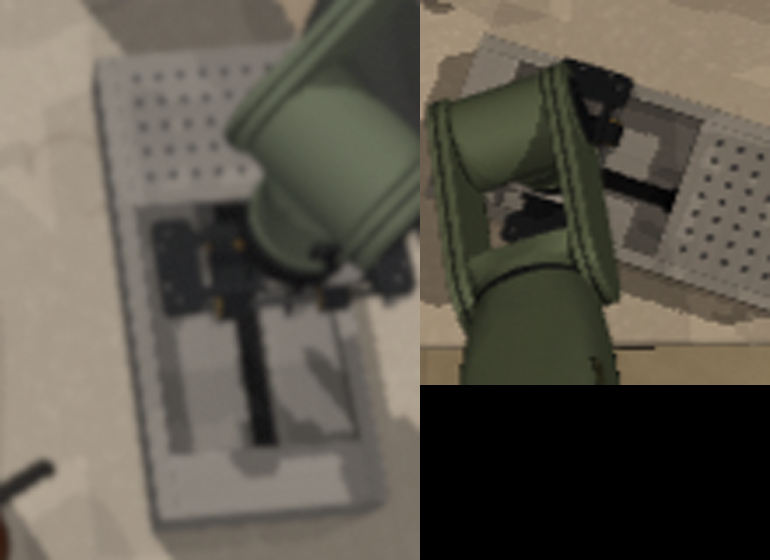

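The picture shows the fingers straddling the handle at the middle of the opening, with the handle end at the opening's far edge near (262,440) in the side crop. I'll descend and close.

Emit:
{"op": "carry_out", "data": {
  "targets": [
    {"offset": [0, 0, 2], "twist": [0, 0, 0], "jaw": 0},
    {"offset": [0, 0, 3.7], "twist": [0, 0, 0], "jaw": 0},
    {"offset": [0, 0, 3.7], "twist": [0, 0, 0], "jaw": 0},
    {"offset": [0, 0, 3.7], "twist": [0, 0, 0], "jaw": -1},
    {"offset": [0, 0, 3.7], "twist": [0, 0, 0], "jaw": -1},
    {"offset": [0, 0, 3.7], "twist": [0, 0, 0], "jaw": -1},
    {"offset": [0, 0, 3.7], "twist": [0, 0, 0], "jaw": -1},
    {"offset": [0, 0, 3.7], "twist": [0, 0, 0], "jaw": -1},
    {"offset": [0, 0, 3.7], "twist": [0, 0, 0], "jaw": -1}
  ]
}}

```text
time_s: 4.12
position: [0.4396, 0.2284, 0.0176]
tcp_rot: [-2.548, -1.838, -0.002]
contact_force: [-1.4, 0.5, 6.3]
width: 0.0175
finger_force: 30.0
```

Emit:
{"op": "carry_out", "data": {
  "targets": [
    {"offset": [0, 0, -0.4], "twist": [0, 0, 0], "jaw": -1},
    {"offset": [-1, 0, -0.4], "twist": [0, 0, 0], "jaw": -1},
    {"offset": [-2, 0, -0.4], "twist": [0, 0, 0], "jaw": -1},
    {"offset": [-3, 0, -0.4], "twist": [0, 0, 0], "jaw": -1},
    {"offset": [-3.8, 0, -0.4], "twist": [0, 0, 0], "jaw": -1},
    {"offset": [-3.8, 0, -0.4], "twist": [0, 0, 0], "jaw": -1},
    {"offset": [-3.8, 0, -0.4], "twist": [0, 0, 0], "jaw": -1}
  ]
}}

```text
time_s: 4.7
position: [0.4266, 0.1911, 0.0202]
tcp_rot: [-2.548, -1.837, 0.001]
contact_force: [0.2, 0.1, -0.0]
width: 0.0177
finger_force: 29.9
```

```bash
python3 - <<'E'
from h import *
s=arm.snapshot("side");t=arm.snapshot("top")
a=cv2.resize(s["image"][250:410,340:460,::-1],None,fx=3.5,fy=3.5,interpolation=cv2.INTER_CUBIC)
b=cv2.resize(t["image"][220:330,150:250,::-1],None,fx=3.5,fy=3.5,interpolation=cv2.INTER_CUBIC)
b=cv2.copyMakeBorder(b,0,a.shape[0]-b.shape[0],0,0,cv2.BORDER_CONSTANT)
cv2.imwrite("pics/slid.png",np.hstack([a,b]))
st=arm.state();print(st["position"],st["contact_force"],st["torque"],st["joint_pos"])
for c in("side","top"):print([(d["p"],d["location"]) for d in arm.tip_of(c,"handle_end")])
E
```

```text
[0.42722495 0.19183304 0.02050441] [-0.10434186 -0.52582848 -1.02368034] [-0.03064198  0.08386691  0.01217141] [2.36809523e-01 2.46650458e-01 1.95190374e+00 1.89770438e-04
 9.42639711e-01 5.57228216e-01]
[(0.85, [0.4652, 0.2975, 0.0159])]
[(0.5, [0.682, -0.0242, 0.0009])]
```

View pics/slid.png

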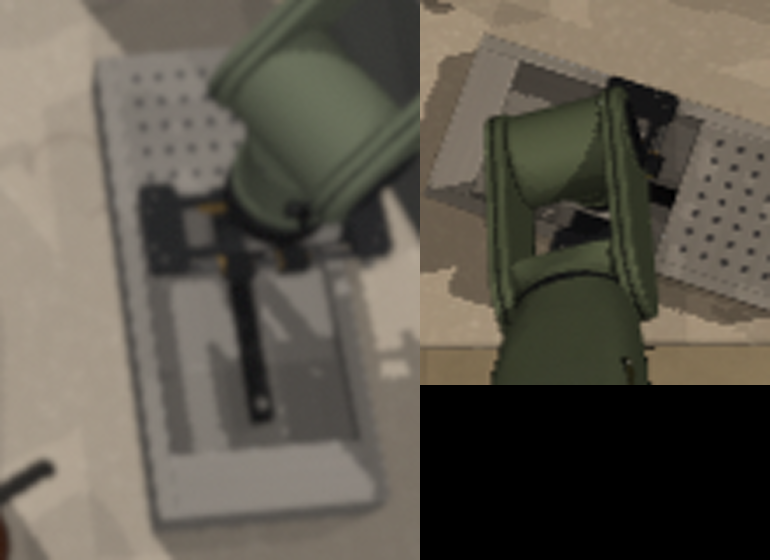

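The picture shows the handle end clear inside the opening, about 25 mm short of its +y edge at (260,422). I'll tilt it next.

Emit:
{"op": "carry_out", "data": {
  "targets": [
    {"offset": [0, 0, -0.55], "twist": [0, 2, 0], "jaw": -1},
    {"offset": [0, 0, -1.1], "twist": [0, 4, 0], "jaw": -1},
    {"offset": [0, 0, -1.65], "twist": [0, 6, 0], "jaw": -1},
    {"offset": [0, 0, -2.2], "twist": [0, 8, 0], "jaw": -1},
    {"offset": [0, 0, -2.75], "twist": [0, 10, 0], "jaw": -1},
    {"offset": [0, 0, -3.3], "twist": [0, 12, 0], "jaw": -1},
    {"offset": [0, 0, -3.6], "twist": [0, 13, 0], "jaw": -1},
    {"offset": [0, 0, -3.6], "twist": [0, 13, 0], "jaw": -1},
    {"offset": [0, 0, -3.6], "twist": [0, 13, 0], "jaw": -1}
  ]
}}

```text
time_s: 5.65
position: [0.4272, 0.1918, 0.0565]
tcp_rot: [-2.43, -1.754, -0.277]
contact_force: [0.3, -0.7, -1.1]
width: 0.0179
finger_force: 29.9
```

```bash
python3 - <<'E'
from h import *
s=arm.snapshot("side")
st=arm.state();print(st["position"],R.from_rotvec(st["tcp_rot"]).as_matrix().round(3).tolist(),st["contact_force"],st["torque"],st["joint_pos"])
print([(d["p"],d["location"]) for d in arm.tip_of("side","handle_end")])
E
```

```text
[0.42706405 0.19198434 0.05638667] [[0.306, 0.949, 0.071], [0.925, -0.314, 0.213], [0.224, 0.0, -0.974]] [-0.39094661 -0.08852001 -0.94458587] [-0.17796482  0.14368426 -0.03563585] [0.08496208 0.10345791 2.05022242 0.26336425 0.9144662  0.25113792]
[(0.82, [0.4626, 0.2986, 0.0769])]
```

No contact beyond the spatula's weight, and the handle end is at z≈0.077, close to the 0.079 expected. I'll draw it along its axis.

Emit:
{"op": "carry_out", "data": {
  "targets": [
    {"offset": [1.2, 0, 0], "twist": [0, 0, 0], "jaw": -1},
    {"offset": [2.4, 0, 0], "twist": [0, 0, 0], "jaw": -1},
    {"offset": [3.6, 0, 0], "twist": [0, 0, 0], "jaw": -1},
    {"offset": [4.8, 0, 0], "twist": [0, 0, 0], "jaw": -1},
    {"offset": [6, 0, 0], "twist": [0, 0, 0], "jaw": -1},
    {"offset": [7.2, 0, 0], "twist": [0, 0, 0], "jaw": -1},
    {"offset": [8.4, 0, 0], "twist": [0, 0, 0], "jaw": -1},
    {"offset": [9.6, 0, 0], "twist": [0, 0, 0], "jaw": -1},
    {"offset": [10.8, 0, 0], "twist": [0, 0, 0], "jaw": -1},
    {"offset": [12, 0, 0], "twist": [0, 0, 0], "jaw": -1},
    {"offset": [13.2, 0, 0], "twist": [0, 0, 0], "jaw": -1},
    {"offset": [14.4, 0, 0], "twist": [0, 0, 0], "jaw": -1}
  ]
}}

```text
time_s: 6.75
position: [0.4714, 0.3262, 0.089]
tcp_rot: [-2.429, -1.754, -0.276]
contact_force: [-0.4, -1.0, -2.3]
width: 0.0178
finger_force: 29.9
```

```bash
python3 - <<'E'
from h import *
s=arm.snapshot("side");t=arm.snapshot("top")
a=cv2.resize(s["image"][250:450,320:460,::-1],None,fx=2.9,fy=2.9,interpolation=cv2.INTER_CUBIC)
b=cv2.resize(t["image"][200:330,130:250,::-1],None,fx=3,fy=3,interpolation=cv2.INTER_CUBIC)
b=cv2.copyMakeBorder(b,0,a.shape[0]-b.shape[0],0,0,cv2.BORDER_CONSTANT)
cv2.imwrite("pics/drawn.png",np.hstack([a,b]))
st=arm.state();print(st["position"],R.from_rotvec(st["tcp_rot"]).as_matrix().round(3).tolist(),st["contact_force"],st["torque"],st["joint_pos"])
for c in("side","top"):
  for n in("handle_end","blade_tip"):print(c,n,[(d["p"],d["location"]) for d in arm.tip_of(c,n)])
E
```

```text
[0.47236393 0.32698587 0.08982101] [[0.305, 0.95, 0.073], [0.925, -0.313, 0.215], [0.227, 0.002, -0.974]] [-0.55729849  0.3554496  -0.97924387] [-0.18787892  0.13298111  0.00657773] [0.34996624 0.23459333 1.80647349 0.21641114 0.96698426 0.55694354]
side handle_end [(0.67, [0.5088, 0.4332, 0.1095]), (0.33, [0.5173, -0.3221, -0.0005])]
side blade_tip [(0.78, [0.4215, 0.1829, 0.0419])]
top handle_end [(0.83, [0.5102, 0.4322, 0.1102])]
top blade_tip [(0.63, [0.4255, 0.1848, 0.0473])]
```

View pics/drawn.png

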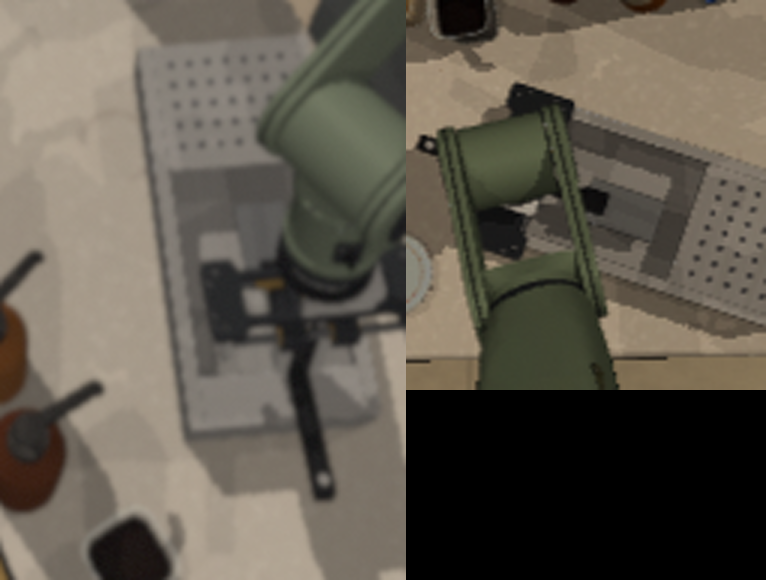

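The blade is out from under the cover: its tip is near tray-y -15 mm and the cover edge is at -52 mm. The handle is clear above the far cover, so I'll lift straight up and then tilt to 30°.

Emit:
{"op": "carry_out", "data": {
  "targets": [
    {"offset": [0.5, 0, -2.1], "twist": [0, 0, 0], "jaw": -1},
    {"offset": [1, 0, -4.3], "twist": [0, 0, 0], "jaw": -1},
    {"offset": [1.5, 0, -6.5], "twist": [0, 0, 0], "jaw": -1},
    {"offset": [2, 0, -8.6], "twist": [0, 0, 0], "jaw": -1},
    {"offset": [2.5, 0, -10.8], "twist": [0, 0, 0], "jaw": -1},
    {"offset": [3, 0, -13], "twist": [0, 2, 0], "jaw": -1},
    {"offset": [3.5, 0, -15], "twist": [0, 5, 0], "jaw": -1},
    {"offset": [4, 0, -17.2], "twist": [0, 8, 0], "jaw": -1},
    {"offset": [4.5, 0, -19.4], "twist": [0, 11, 0], "jaw": -1},
    {"offset": [5, 0, -21.4], "twist": [0, 14, 0], "jaw": -1},
    {"offset": [5, 0, -21.4], "twist": [0, 17, 0], "jaw": -1},
    {"offset": [5, 0, -21.4], "twist": [0, 17, 0], "jaw": -1}
  ]
}}

```text
time_s: 8.05
position: [0.4711, 0.3238, 0.3087]
tcp_rot: [-2.251, -1.621, -0.604]
contact_force: [-0.3, -0.2, -1.6]
width: 0.0175
finger_force: 29.9
```

```bash
python3 - <<'E'
from h import *
st=arm.state();p=np.array(st["position"]);M=R.from_rotvec(st["tcp_rot"]).as_matrix();print(p,M.round(3).tolist(),st["contact_force"],st["joint_pos"],st["time_s"])
tip=p+M@[-.157,-.001,.009];print("tip pred",tip)
arm.snapshot("side");arm.snapshot("top")
for c in("side","top"):
  for n in("handle_end","blade_tip"):print(c,n,[(d["p"],d["location"]) for d in arm.tip_of(c,n)][:1])
print("need", M.T@(np.array([.516,-.323,.222])-tip)*100)
E
```

```text
[0.47108187 0.32375426 0.30870587] [[0.274, 0.948, 0.159], [0.821, -0.317, 0.474], [0.5, 0.001, -0.866]] [-0.33850354 -0.21956827 -1.59835455] [ 0.1839925  -0.1064126   1.76460271  0.47908145  1.24726773  0.40625775] 8.05
tip pred [0.4285017  0.19939116 0.22238236]
side handle_end [(0.63, [0.5055, 0.4176, 0.3596])]
side blade_tip [(0.72, [0.43, 0.2002, 0.2188])]
top handle_end [(0.67, [0.5069, 0.4167, 0.3608])]
top blade_tip [(0.8, [0.43, 0.2012, 0.2222])]
need [-40.52431173  24.86553158 -23.34462932]
```

Emit:
{"op": "carry_out", "data": {
  "targets": [
    {"offset": [-1, 0.6, -0.6], "twist": [0, 0, 0], "jaw": -1},
    {"offset": [-3, 1.8, -1.7], "twist": [0, 0, 0], "jaw": -1},
    {"offset": [-5, 3.1, -2.9], "twist": [0, 0, 0], "jaw": -1},
    {"offset": [-7, 4.3, -4], "twist": [0, 0, 0], "jaw": -1},
    {"offset": [-9, 5.5, -5.2], "twist": [0, 0, 0], "jaw": -1},
    {"offset": [-11, 6.7, -6.3], "twist": [0, 0, 0], "jaw": -1},
    {"offset": [-13, 8, -7.5], "twist": [0, 0, 0], "jaw": -1},
    {"offset": [-15, 9.2, -8.6], "twist": [0, 0, 0], "jaw": -1},
    {"offset": [-17, 10.4, -9.8], "twist": [0, 0, 0], "jaw": -1},
    {"offset": [-19, 11.7, -10.9], "twist": [0, 0, 0], "jaw": -1},
    {"offset": [-20.5, 12.6, -11.8], "twist": [0, 0, 0], "jaw": -1},
    {"offset": [-21, 12.9, -12.1], "twist": [0, 0, 0], "jaw": -1}
  ]
}}

```text
time_s: 9.35
position: [0.5185, 0.0526, 0.3078]
tcp_rot: [-2.251, -1.621, -0.601]
contact_force: [-0.0, 0.4, -1.5]
width: 0.0176
finger_force: 29.9
```

Emit:
{"op": "carry_out", "data": {
  "targets": [
    {"offset": [-1, 0.6, -0.6], "twist": [0, 0, 0], "jaw": -1},
    {"offset": [-3, 1.8, -1.7], "twist": [0, 0, 0], "jaw": -1},
    {"offset": [-5, 3.1, -2.9], "twist": [0, 0, 0], "jaw": -1},
    {"offset": [-7, 4.3, -4], "twist": [0, 0, 0], "jaw": -1},
    {"offset": [-9, 5.5, -5.2], "twist": [0, 0, 0], "jaw": -1},
    {"offset": [-11, 6.7, -6.3], "twist": [0, 0, 0], "jaw": -1},
    {"offset": [-13, 8, -7.5], "twist": [0, 0, 0], "jaw": -1},
    {"offset": [-15, 9.2, -8.6], "twist": [0, 0, 0], "jaw": -1},
    {"offset": [-17, 10.4, -9.8], "twist": [0, 0, 0], "jaw": -1},
    {"offset": [-19, 11.7, -10.9], "twist": [0, 0, 0], "jaw": -1},
    {"offset": [-19.5, 12, -11.2], "twist": [0, 0, 0], "jaw": -1},
    {"offset": [-19.5, 12, -11.2], "twist": [0, 0, 0], "jaw": -1}
  ]
}}

```text
time_s: 10.35
position: [0.5611, -0.1973, 0.3071]
tcp_rot: [-2.248, -1.621, -0.602]
contact_force: [-0.4, 0.7, -1.2]
width: 0.0176
finger_force: 29.9
```

```bash
python3 - <<'E'
from h import *
st=arm.state();p=np.array(st["position"]);M=R.from_rotvec(st["tcp_rot"]).as_matrix();print(p,M.round(3).tolist(),st["contact_force"],st["joint_pos"],st["time_s"])
tip=p+M@[-.157,-.001,.009];print("tip pred",tip)
s=arm.snapshot("side");t=arm.snapshot("top")
for c in("side","top"):
  for n in("handle_end","blade_tip","steel_pot"):print(c,n,[(d["p"],d["location"]) for d in arm.tip_of(c,n)][:3])
print("need", M.T@(np.array([.516,-.323,.172])-tip)*100)
a=cv2.resize(s["image"][110:310,260:420,::-1],None,fx=2.4,fy=2.4,interpolation=cv2.INTER_CUBIC)
b=cv2.resize(t["image"][180:340,270:430,::-1],None,fx=2.4,fy=2.4,interpolation=cv2.INTER_CUBIC)
b=cv2.copyMakeBorder(b,0,a.shape[0]-b.shape[0],0,0,cv2.BORDER_CONSTANT)
cv2.imwrite("pics/pot.png",np.hstack([a,b]))
E
```

```text
[ 0.56110736 -0.19728052  0.30713629] [[0.274, 0.949, 0.157], [0.821, -0.316, 0.475], [0.5, -0.001, -0.866]] [-0.4216086   0.73166828 -1.19409745] [-0.74973083  0.27133467  1.36142623  0.47820589  1.72608939 -0.40556858] 10.35
tip pred [ 0.51860567 -0.32166444  0.22080409]
side handle_end [(0.55, [0.5942, -0.1036, 0.3597])]
side blade_tip [(0.66, [0.5173, -0.3216, 0.2168])]
side steel_pot [(0.89, [0.4408, -0.7123, 0.0015]), (0.8, [0.5138, -0.3204, -0.0023])]
top handle_end []
top blade_tip [(0.82, [0.5183, -0.319, 0.2207]), (0.15, [0.5188, -0.3256, -0.0028])]
top steel_pot [(0.84, [0.3717, -0.1277, -0.0011]), (0.81, [0.5193, -0.3252, -0.0014]), (0.74, [0.441, -0.7097, 0.0024])]
need [-2.62248069 -0.2005242   4.12146947]
```

View pics/pot.png

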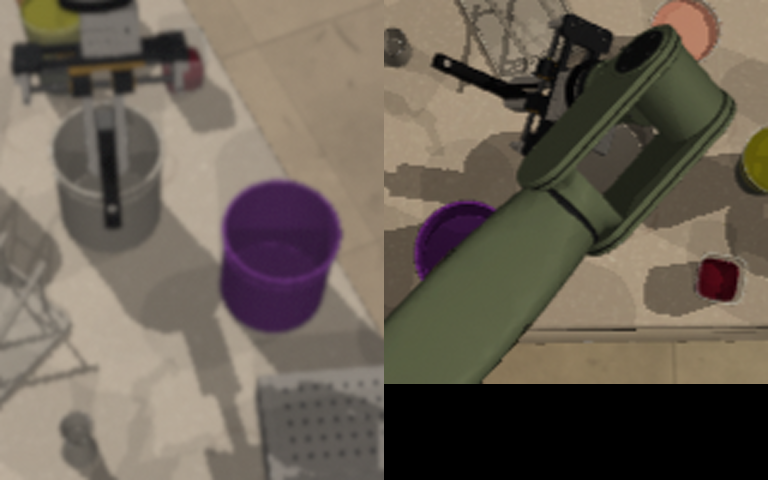

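The spatula is over the steel pot, with the blade above its mouth and every other thing where it stood. I'll lower it about 4.8 cm.

Emit:
{"op": "carry_out", "data": {
  "targets": [
    {"offset": [-0.6, 0, 1], "twist": [0, 0, 0], "jaw": -1},
    {"offset": [-1.2, -0.1, 2], "twist": [0, 0, 0], "jaw": -1},
    {"offset": [-1.8, -0.1, 3], "twist": [0, 0, 0], "jaw": -1},
    {"offset": [-2.3, -0.2, 3.7], "twist": [0, 0, 0], "jaw": -1},
    {"offset": [-2.6, -0.2, 4.1], "twist": [0, 0, 0], "jaw": -1},
    {"offset": [-2.6, -0.2, 4.1], "twist": [0, 0, 0], "jaw": -1},
    {"offset": [-2.6, -0.2, 4.1], "twist": [0, 0, 0], "jaw": -1},
    {"offset": [-2.6, -0.2, 4.1], "twist": [0, 0, 0], "jaw": -1}
  ]
}}

```text
time_s: 11.42
position: [0.5584, -0.1978, 0.2598]
tcp_rot: [-2.248, -1.624, -0.603]
contact_force: [-0.3, -0.8, -1.5]
width: 0.0175
finger_force: 29.9
```

```bash
python3 - <<'E'
from h import *
st=arm.state();p=np.array(st["position"]);M=R.from_rotvec(st["tcp_rot"]).as_matrix()
print(p+M@[-.157,-.001,.009],st["contact_force"],st["finger_force"],np.abs(st["qd"]).max(),st["time_s"])
for c in("side","top"):
  arm.snapshot(c)
  for n in("blade_tip","steel_pot"):print(c,n,[(d["p"],d["location"]) for d in arm.tip_of(c,n)][:3])
E
```

```text
[ 0.51617402 -0.32226168  0.17353264] [-0.34166481 -0.84609875 -1.48415764] 29.90995466709137 0.007872715812919722 11.4167
side blade_tip [(0.6, [0.516, -0.321, 0.171])]
side steel_pot [(0.97, [0.5171, -0.3233, -0.0015]), (0.74, [0.4421, -0.7134, -0.0009]), (0.7, [0.3757, -0.1283, -0.0025])]
top blade_tip [(0.83, [0.5181, -0.325, 0.1769])]
top steel_pot [(0.77, [0.5175, -0.3247, -0.0005]), (0.74, [0.4388, -0.7099, 0.003]), (0.6, [0.374, -0.128, 0.0012])]
```

The tip sits over the pot's centre, about 23 mm above the rim, held still and touching nothing. I'll hand the job in.

```bash
python3 -c "
from workcell import arm
print(arm.job_done())"
```

```text
the job is handed in; nothing more can be done
None
```

I drew the spatula out of the tray handle end first and handed the job in with it still in the gripper, blade end down at about 30° and the tip about 23 mm above the middle of the steel pot's mouth. There was no sign of contact with the tray while drawing it out or with the pot at the end; the job took about 12 s of the 48 s allowed, and the verdict was not shown.

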